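# Feel along the ring mandrel for burrs

## Task

Feel the steel ring mandrel for burrs: with the fingertips, stroke lightly along the top of it from the first engraved mark at its thick end to the last mark near its thin end, so that every mark is touched in order. Press gently enough that its sprung rest never bottoms out hard, do not lift the mandrel out of the rest, and leave the rubber wheel, the sprue cutter and the dish where they are. Then take the hand away, with the mandrel still lying in its rest.

Things in the scene. Friction and masses are not known exactly. Their poses are not given: they have to be found in the camera images.
- mandrel: Loose dull steel ring mandrel, a tapered round bar 285 mm long, 0.65 kg, lying level. Origin on its axis, 145 mm from the thick end face, 140 mm from the thin; x runs along it, thick to thin. Radius 13 mm from x = -145 to -100 mm, then tapering evenly to 7 mm at x = 140 mm. Seven dark engraved rings, 3 mm wide, 28 mm apart, from x = -84 to 84 mm, too fine to feel by force.
- first_mark (a point): point on the mandrel's axis inside the first engraved ring, towards the thick end (x = -84 mm); the metal's top is 12.6 mm above this point
- last_mark (a point): point on the mandrel's axis inside the seventh and last engraved ring, towards the thin end (x = +84 mm); the metal's top is 8.4 mm above this point
- rest: wooden foot of the rest, 310 x 75 x 25 mm high, fixed; origin at the centre of its underside, x along the mandrel from thick to thin, z up. The mandrel's origin starts 78 mm straight above it. The mandrel lies loose in two brass V supports at x = -112 and 108 mm, with 2 to 3 mm of play between end stops that rise 3.5 mm above its axis.
- saddle (a joint): how far the sprung saddle that carries the mandrel on top of the foot has gone down, in m: 0 at rest, at most 0.014 (then it is on a hard stop). It yields only straight down: it begins to move at about 2 to 4.5 N and takes another 0.35 N for each mm, and comes back up by itself.
- wheel: loose black rubber polishing wheel lying flat, 76 mm across, 14 mm thick, with a 12 mm bore; origin at the centre of its underside. Leave it alone.
- cutter: loose brass sprue cutter like a pair of pliers, lying flat, about 150 mm long, 55 mm wide, 15 mm high; origin on its underside near mid-length, x towards its jaws. Leave it alone.
- dish: loose small blue ceramic dish, 84 mm across and 28 mm high; origin at the centre of its underside. Leave it alone.

How it is judged:
By the outcome, as a careful person would: the job done as asked, in the order asked, and still so for the second after the job is handed in, with the robot touching nothing.
It also fails if it takes over 42 s, if anything falls off the work surface, if the arm or the gripper's body presses on something with over 40 N, if the wrist force passes 120 N, or if a joint passes its speed limit or range.

## Robot

A 6-joint arm with a two-finger parallel gripper is mounted at the origin on the work surface. World frame = base frame: x ahead of the robot, y to its left, z up, the work surface at z = 0. Lengths are in m, angles in rad, forces in N, time in s.
With the tool pointing down it reaches from about 0.25 to 0.725 m from the base axis. Payload 9.7 kg.
Tool frame: the origin (TCP) lies at the very end of the fingers, on their centre line; the grasp point (between the pads) lies 19 mm behind it; z points along the fingers, y is the line along which they close (so a half turn about z gives the same grasp; the last joint's range is limited). The gripper opens to 85 mm and grips with 20 to 120 N. Pads are 22 mm wide; open, the fingers measure 114 mm over their backs; the gripper's body (76 mm by 85 mm) begins 54 mm behind the grasp point. The pads swing forward as they close: fully open they stand 13 mm farther back than shut.
Start: joints at [1.296, 0.087, 0.176, 1.66, 0, 1.571], TCP at [0.149, 0.529, 0.231] pointing down, gripper open.
Joint ranges: [-3.13, 3.13], [-0.85, 1.81], [-1.15, 1.24], [-2.2, 2.28], [-1.44, 1.52], [-3.14, 3.14]. Speed limits (rad/s): [2.22, 2.22, 2.57, 3.14, 3.14, 3.14].

## Interface

Orientations are given as a unit quaternion [w, x, y, z].
In Python, from bench import manip gives the robot as it stands.
- The arm moves only by the shell command python3 -m jog 'ROWS'. ROWS is text: rows parted by semicolons, each of 7 numbers parted by spaces: the turn, a rotation vector about the tool's x, y, z as a fraction of full scale, then the shift along the tool's x, y, z as a fraction of full scale, then the opening, from 0 (shut) to 1 (fully open). In form: ax ay az dx dy dz gripper; .... A call has 1 to 5 rows; each row shifts and turns the commanded pose from where the row before left it, along the tool's axes as they then stand; what a row does not reach is not made up. Full scale, the value 1, is 30 cm for a shift and 0.08 rad for a turn. A row lasts 1/10 s, in which the tool goes at most 50 mm and 8.59 degrees, less where a joint would pass 70% of its speed; a pose out of reach is approached as far as the arm can. A call with a number of a shift or a turn outside -1 to 1 is refused whole. A call with a gripper value outside its range is refused whole. The fingers move at their own pace and stop on an object; the grip force is fixed at half the most. Time passes only in rows, so rows that do not move let the fingers close. It gives the time, the measured TCP pose, the force, the opening and the grip force at its end, in the units of the state.
- manip.observe(): the state, without advancing time (a new reading comes with each control period).
- manip.capture(name): name is "side" or "top" or "wrist"; returns the picture (480x640x3 uint8, blue, green, red); there is no depth.
- manip.camera_info(name): a dict with "vfov" (degrees; the focal length in pixels is half the picture's height over the tangent of half this angle, whatever the lens; pixels are square), "cx", "cy" (the principal point, pixels), "position" and "attitude" of the camera in the world. Camera axes: x right, y up, looking along -z (the intrinsics and any distortion apply to the point x, -y, -z); pixel columns grow to the right and rows downward; lengths in m; the calibration is good to about 2 mm. A picture is of the moment at which its call begins: read the wrist's pose just before it. camera_info takes no time and is no camera call; for the wrist camera it gives the pose at the moment of the call.
- manip.finish_job(): hands the job in; it is judged then, once.
The state is a dict: "t": time; "joint_pos": joint angles; "qvel": joint speeds; "tau": joint torques, N m; "tcp_pos": TCP position; "ee_rot": TCP orientation; "force": force on the tool from outside, world axes, zero at the start; "moment": the same for the moment, N m; "grip_width": finger opening in m; "grip_force": force on a finger pad.
Only numpy, scipy, OpenCV 4.12 (cv2) and the standard library are available. Lean on these libraries where they do the work, as an engineer would, in place of code of your own. Each camera call takes 0.05 s, during which the arm holds its last target. There are 200 camera calls.

## Working session

There is one attempt and no reset: what is moved stays moved. The work goes in short steps, Python scripts to look and compute and a shell command to move; the robot and the scene stay as the last step left them, time stands still between calls to the robot, and variables do not carry over. Pictures are saved under pics/ and viewed, at most 10 in all, crops included, and the job is handed in when it is done.

```bash
mkdir -p pics
python3 - <<'E'
from bench import manip
import cv2,numpy as np
np.set_printoptions(precision=4,suppress=True)
for n in("side","top"):
    print(n,manip.camera_info(n)); cv2.imwrite(f"pics/{n}0.png",manip.capture(n))
o=manip.observe();print({k:o[k] for k in("t","tcp_pos","ee_rot","force","grip_width")})
E
```

```text
side {'vfov': 46.76935023498154, 'cx': 327.8062037172596, 'cy': 236.1600174357139, 'position': array([ 0.4687, -0.5986,  0.5677]), 'attitude': array([ 0.9029,  0.4205, -0.0462, -0.0763])}
top {'vfov': 44.49570766929034, 'cx': 321.894723504692, 'cy': 239.4772409011918, 'position': array([0.4599, 0.0132, 0.7865]), 'attitude': array([ 0.7051,  0.0435, -0.0631, -0.7049])}
{'t': 0.1, 'tcp_pos': array([0.1492, 0.5292, 0.2307]), 'ee_rot': array([-0.0001,  0.137 ,  0.9906, -0.0006]), 'force': array([-0.2665,  0.0488,  0.0421]), 'grip_width': 0.08548094324510448}
```

View pics/side0.png

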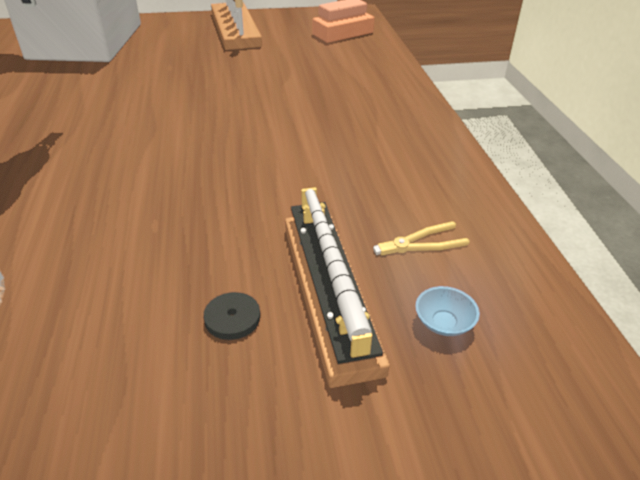

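View pics/top0.png

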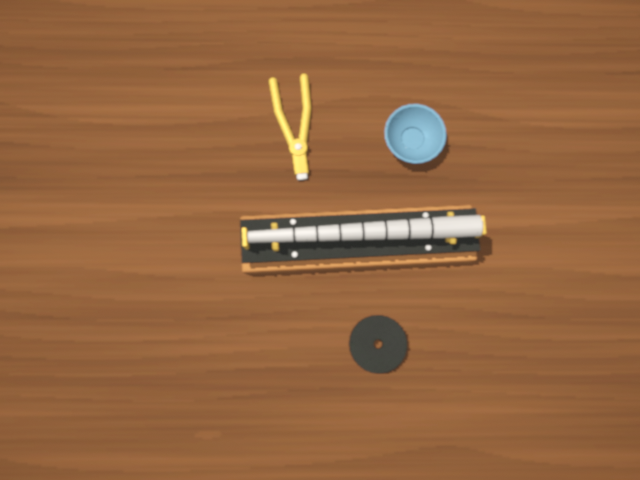

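The side view shows the mandrel running from its thick end near (360,330) to its thin end near (310,192). In the top view the first mark is near (433,228) and the last near (294,234). The wheel, dish and cutter are clear to the sides. I'll zoom in on the marks.

Run:
```python
import cv2,numpy as np
a=cv2.imread("pics/top0.png")[205:270,235:495]; b=cv2.imread("pics/side0.png")[180:360,285:390]
a=cv2.resize(a,None,fx=3,fy=3,interpolation=2); 
b=cv2.resize(b,None,fx=3,fy=3,interpolation=2); b=cv2.rotate(b,cv2.ROTATE_90_COUNTERCLOCKWISE)
c=np.zeros((195+315,780,3),np.uint8); c[:195]=a; c[195:,:540]=b
cv2.imwrite("pics/crop.png",c)
```

```text
(no output)
```

View pics/crop.png

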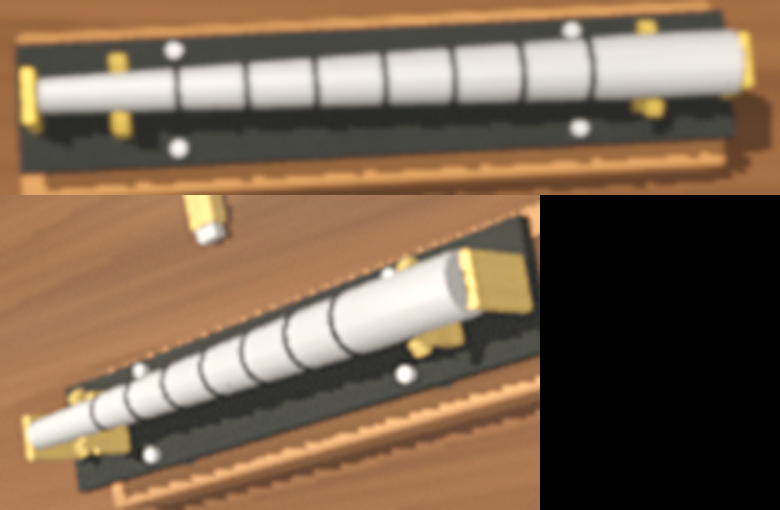

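Crop: the first mark is at about (432.3,227.7) in top and (345.3,293.7) in side. The last mark is at about (294.3,234.3) in top and (316.3,212.3) in side. Next I triangulate.

```bash
cat > h.py <<'E'
from bench import manip
import numpy as np
from scipy.spatial.transform import Rotation as R
np.set_printoptions(precision=4,suppress=True)
def ray(n,u,v):
    c=manip.camera_info(n); f=240/np.tan(np.radians(c["vfov"])/2)
    q=c["attitude"]; d=R.from_quat(np.r_[q[1:],q[0]]).apply([(u-c["cx"])/f,-(v-c["cy"])/f,-1])
    return c["position"],d/np.linalg.norm(d)
def tri(rs):
    A=sum(np.eye(3)-np.outer(d,d) for p,d in rs); b=sum((np.eye(3)-np.outer(d,d))@p for p,d in rs)
    x=np.linalg.solve(A,b); return x,[np.linalg.norm(np.cross(x-p,d)) for p,d in rs]
def plane(n,u,v,z):
    p,d=ray(n,u,v); return p+d*(z-p[2])/d[2]
E
python3 - <<'E'
from h import *
F,e=tri([ray("top",432.3,227.7),ray("side",345.3,293.7)]);L,e2=tri([ray("top",294.3,234.3),ray("side",316.3,212.3)])
print(F,e,L,e2,np.linalg.norm(L-F),np.degrees(np.arctan2(*(L-F)[1::-1])))
for p in((432.3,227.7),(294.3,234.3)):print(plane("top",*p,.078))
for p in((345.3,293.7),(316.3,212.3)):print(plane("side",*p,.078))
print("wheel,dish,cutter",plane("top",378,344,.014),plane("top",416,134,.02),plane("top",302,176,.01))
o=manip.observe();q=o["ee_rot"];print(R.from_quat(np.r_[q[1:],q[0]]).as_matrix())
E
```

```text
[ 0.5817 -0.1415  0.0838] [np.float64(3.683373447226954e-05), np.float64(3.683373447229043e-05)] [0.5736 0.027  0.0808] [np.float64(0.00010262701246056798), np.float64(0.00010262701246070069)] 0.16875062405744753 92.7479884729134
[ 0.5827 -0.1428  0.078 ]
[0.574  0.0271 0.078 ]
[ 0.5831 -0.1361  0.078 ]
[0.5743 0.0307 0.078 ]
wheel,dish,cutter [ 0.44   -0.0812  0.014 ] [ 0.7225 -0.1371  0.02  ] [0.6653 0.0184 0.01  ]
[[-0.9625  0.2714 -0.0003]
 [ 0.2714  0.9625 -0.0011]
 [-0.     -0.0012 -1.    ]]
```

```bash
python3 -m jog '0 0 -1 0 0 0 0; 0 0 -1 0 0 0 0; 0 0 -1 0 0 0 0; 0 0 -1 0 0 0 0; 0 0 0 0 0 0 0'; python3 -c "
from h import *
o=manip.observe();print(o['joint_pos'],o['force'])"
```

```text
t: 0.6
tcp_pos: [0.1492, 0.5292, 0.2309]
ee_rot: [-0.0, -0.023, 1.0, -0.0]
force: [-0.4, -0.6, 0.2]
grip_width: 0.0125
grip_force: 0.0
[ 1.296   0.0872  0.1755  1.6598 -0.      1.2496] [-0.406  -0.6167  0.2276]
```

```bash
python3 -m jog '0 0 0 -0.074 -0.129 0 0; 0 0 0 -0.074 -0.129 0 0; 0 0 0 -0.074 -0.129 0 0; 0 0 0 -0.074 -0.129 0 0; 0 0 0 -0.074 -0.129 0 0' && python3 -m jog '0 0 0 -0.074 -0.129 0 0; 0 0 0 -0.074 -0.129 0 0; 0 0 0 -0.074 -0.129 0 0; 0 0 0 -0.074 -0.129 0 0; 0 0 0 -0.074 -0.129 0 0' && python3 -m jog '0 0 0 -0.074 -0.129 0 0; 0 0 0 -0.074 -0.129 0 0; 0 0 0 -0.074 -0.129 0 0; 0 0 0 0 0 0 0'
```

```text
t: 1.1
tcp_pos: [0.2693, 0.3395, 0.2312]
ee_rot: [0.0, -0.021, 1.0, 0.0]
force: [0.3, 1.1, 0.2]
grip_width: 0.0001
grip_force: 0.0
t: 1.6
tcp_pos: [0.389, 0.151, 0.2313]
ee_rot: [0.0, -0.021, 1.0, 0.0]
force: [0.4, 1.9, 0.5]
grip_width: 0.0
grip_force: 0.0
t: 2.0
tcp_pos: [0.4619, 0.0361, 0.2304]
ee_rot: [-0.0, -0.019, 1.0, -0.0]
force: [-0.7, 0.4, 0.4]
grip_width: -0.0003
grip_force: 0.0
```

```bash
python3 -m jog '0 0 0 -0.0756 -0.127 0 0; 0 0 0 -0.0756 -0.127 0 0; 0 0 0 -0.0756 -0.127 0 0; 0 0 0 -0.0756 -0.127 0 0; 0 0 0 -0.0756 -0.127 0 0' && python3 -m jog '0 0 -0.12 0 0 0.12 0; 0 0 0 0 0 0.12 0; 0 0 0 0 0 0.08 0; 0 0 0 0 0 0 0; 0 0 0 0 0 0 0'
python3 - <<'E'
from h import *
import cv2
a=[manip.capture(n) for n in("top","side")]
cv2.imwrite("pics/v1.png",np.hstack([a[0][110:390,220:540],a[1][110:390,200:520]]))
E
```

```text
t: 2.5
tcp_pos: [0.5828, -0.1464, 0.2312]
ee_rot: [-0.0, -0.022, 1.0, 0.0]
force: [0.4, 1.8, 0.5]
grip_width: 0.0
grip_force: 0.0
t: 3.0
tcp_pos: [0.5821, -0.1449, 0.1359]
ee_rot: [-0.0, -0.027, 1.0, 0.0]
force: [0.4, -0.6, 1.4]
grip_width: 0.0004
grip_force: 0.0
```

View pics/v1.png

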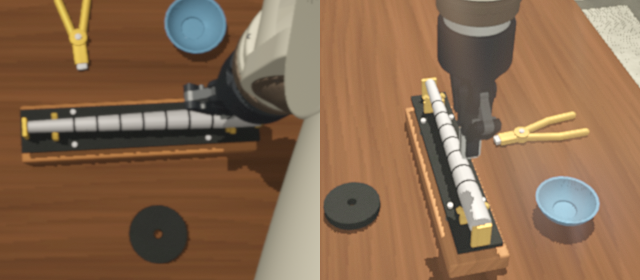

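```bash
cat >> h.py <<'E'
def proj(n,X):
    c=manip.camera_info(n); f=240/np.tan(np.radians(c["vfov"])/2);q=c["attitude"]
    p=R.from_quat(np.r_[q[1:],q[0]]).inv().apply(np.array(X)-c["position"])
    return c["cx"]-f*p[0]/p[2],c["cy"]+f*p[1]/p[2]
E
python3 - <<'E'
from h import *
import cv2
o=manip.observe();print(o["tcp_pos"],o["force"])
t,s=proj("top",o["tcp_pos"]),proj("side",o["tcp_pos"]);print(t,s)
a=[manip.capture(n) for n in("top","side")]
out=[]
for im,(u,v) in zip(a,(t,s)):
    cv2.drawMarker(im,(int(u),int(v)),(0,0,255),0,5,1); im=im[int(v)-50:int(v)+50,int(u)-65:int(u)+65]
    out.append(cv2.resize(im,None,fx=3,fy=3,interpolation=2))
cv2.imwrite("pics/v2.png",np.hstack(out))
E
```

```text
[ 0.5829 -0.1452  0.1374] [ 0.3907  0.0532 -0.5481]
(np.float64(445.61741884245146), np.float64(218.56331277841997)) (np.float64(348.80861340177864), np.float64(263.0195682093174))
```

View pics/v2.png

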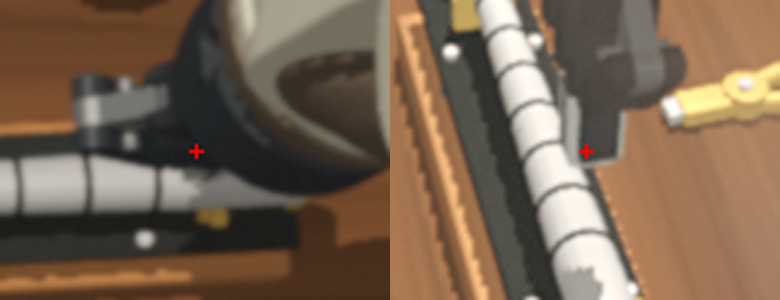

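```bash
python3 -m jog '0 0 0 0 -0.0167 0.03 0; 0 0 0 0 0 0.03 0; 0 0 0 0 0 0.03 0; 0 0 0 0 0 0.02 0; 0 0 0 0 0 0 0' && python3 -m jog '0 0 0 0 0 0 0; 0 0 0 0 0 0 0'&& python3 -m jog '0 0 0 0 0 0.007 0; 0 0 0 0 0 0 0; 0 0 0 0 0 0 0' && python3 -m jog '0 0 0 0 0 0.007 0; 0 0 0 0 0 0 0; 0 0 0 0 0 0 0'
```

```text
t: 3.7
tcp_pos: [0.5818, -0.1502, 0.1007]
ee_rot: [-0.001, -0.027, 1.0, 0.0]
force: [0.0, 0.4, 1.0]
grip_width: 0.0003
grip_force: 0.0
t: 3.9
tcp_pos: [0.5826, -0.1504, 0.1027]
ee_rot: [0.0, -0.027, 1.0, -0.0]
force: [0.7, 1.3, 0.2]
grip_width: -0.0001
grip_force: 0.0
t: 4.2
tcp_pos: [0.5825, -0.1503, 0.1002]
ee_rot: [0.0, -0.027, 1.0, -0.0]
force: [0.0, -0.1, -0.7]
grip_width: -0.0
grip_force: 0.0
t: 4.5
tcp_pos: [0.5824, -0.1503, 0.098]
ee_rot: [-0.0, -0.027, 1.0, 0.0]
force: [-1.0, -1.0, 0.2]
grip_width: 0.0003
grip_force: 0.0
```

```bash
for i in 1; do python3 -m jog '0 0 0 0 0 0.007 0; 0 0 0 0 0 0 0; 0 0 0 0 0 0 0' | grep -E "tcp|force:" ; python3 -m jog '0 0 0 0 0 0.007 0; 0 0 0 0 0 0 0; 0 0 0 0 0 0 0' | grep -E "tcp|force:"; done
```

```text
tcp_pos: [0.5824, -0.1504, 0.0959]
force: [-0.1, -0.2, 0.4]
grip_force: 0.0
tcp_pos: [0.5824, -0.1504, 0.0938]
force: [0.4, -0.2, 0.3]
grip_force: 0.0
```

```bash
python3 -m jog '0 0 0 0 0 0.006 0; 0 0 0 0 0 0 0; 0 0 0 0 0 0 0' | grep -E "tcp|force:" ; python3 -m jog '0 0 0 0 0 0.004 0; 0 0 0 0 0 0 0; 0 0 0 0 0 0 0' | grep -E "tcp|force:"
```

```text
tcp_pos: [0.5824, -0.1504, 0.092]
force: [0.0, -0.2, 0.0]
grip_force: 0.0
tcp_pos: [0.5825, -0.1504, 0.091]
force: [0.7, 0.1, 0.6]
grip_force: 0.2
```

```bash
python3 -m jog '0 0 0 0 0 0.004 0; 0 0 0 0 0 0 0; 0 0 0 0 0 0 0' | grep -E "tcp|force:" ; python3 -m jog '0 0 0 0 0 0.004 0; 0 0 0 0 0 0 0; 0 0 0 0 0 0 0' | grep -E "tcp|force:"
```

```text
tcp_pos: [0.5826, -0.1504, 0.0899]
force: [-0.9, -1.2, 3.3]
grip_force: 1.4
tcp_pos: [0.5825, -0.1504, 0.0885]
force: [0.5, -0.6, 3.4]
grip_force: 1.7
```

Contact is at z≈0.0905, which matches the expected height. I'll press 1.5 mm more and begin the stroke.

```bash
python3 -m jog '0 0 0 0 0 0.005 0; 0 0 0 0 0 0 0; 0 0 0 0.0 0.008 0.0002 0; 0 0 0 0 0.015 0.0004 0; 0 0 0 0 0.015 0.0004 0' | grep -E "tcp|force:" ; python3 -m jog '0 0 0 0 0.015 0.0004 0; 0 0 0 0 0.015 0.0004 0; 0 0 0 0 0.015 0.0004 0; 0 0 0 0 0.015 0.0004 0; 0 0 0 0 0.015 0.0004 0' | grep -E "tcp|force:"
```

```text
tcp_pos: [0.5818, -0.1388, 0.0868]
force: [0.5, -3.3, 4.2]
grip_force: 1.9
tcp_pos: [0.5806, -0.1161, 0.0861]
force: [0.1, -2.4, 3.4]
grip_force: 1.9
```

```bash
python3 -m jog '0 0 0 0 0.015 0.0004 0; 0 0 0 0 0.015 0.0004 0; 0 0 0 0 0.015 0.0004 0; 0 0 0 0 0.015 0.0004 0; 0 0 0 0 0.015 0.0004 0' | grep -E "tcp|force:" ; python3 -m jog '0 0 0 0 0.015 0.0004 0; 0 0 0 0 0.015 0.0004 0; 0 0 0 0 0.015 0.0004 0; 0 0 0 0 0.015 0.0004 0; 0 0 0 0 0.015 0.0004 0' | grep -E "tcp|force:"; python3 -m jog '0 0 0 0 0.015 0.0004 0; 0 0 0 0 0.015 0.0004 0; 0 0 0 0 0.015 0.0004 0; 0 0 0 0 0.015 0.0004 0; 0 0 0 0 0.015 0.0004 0' | grep -E "tcp|force:"
```

```text
tcp_pos: [0.5793, -0.0937, 0.0855]
force: [-0.5, -3.0, 4.1]
grip_force: 1.9
tcp_pos: [0.5781, -0.0712, 0.0849]
force: [0.6, -2.4, 3.6]
grip_force: 1.9
tcp_pos: [0.5769, -0.0488, 0.0843]
force: [0.7, -4.0, 4.7]
grip_force: 1.9
```

```bash
python3 -m jog '0 0 0 0 0.015 0.0004 0; 0 0 0 0 0.015 0.0004 0; 0 0 0 0 0.015 0.0004 0; 0 0 0 0 0.015 0.0004 0; 0 0 0 0 0.015 0.0004 0' | grep -E "tcp|force:" ; python3 -m jog '0 0 0 0 0.015 0.0004 0; 0 0 0 0 0.015 0.0004 0; 0 0 0 0 0.015 0.0004 0; 0 0 0 0 0.015 0.0004 0; 0 0 0 0 0.015 0.0004 0' | grep -E "tcp|force:"; python3 -m jog '0 0 0 0 0.015 0.0004 0; 0 0 0 0 0.015 0.0004 0; 0 0 0 0 0.015 0.0004 0; 0 0 0 0 0.015 0.0004 0; 0 0 0 0 0.015 0.0004 0' | grep -E "tcp|force:"
```

```text
tcp_pos: [0.5756, -0.0263, 0.0837]
force: [0.7, -3.2, 3.3]
grip_force: 1.9
tcp_pos: [0.5744, -0.0038, 0.0831]
force: [0.2, -2.6, 4.5]
grip_force: 1.9
tcp_pos: [0.5732, 0.0186, 0.0825]
force: [0.5, -2.8, 3.9]
grip_force: 1.9
```

```bash
python3 -m jog '0 0 0 0 0.015 0.0004 0; 0 0 0 0 0.015 0.0004 0; 0 0 0 0 0.015 0.0004 0; 0 0 0 0 0.015 0.0004 0; 0 0 0 0 0 0 0' | grep -E "tcp|force:" ; python3 -m jog '0 0 0 0 0 -0.01 0; 0 0 0 0 0 -0.01 0; 0 0 0 0 0 -0.02 0; 0 0 0 0 0 -0.06 0; 0 0 0 0 0 -0.1 0' | grep -E "tcp|force:"; python3 -m jog '0 0 0 0 0 -0.15 0; 0 0 0 0.1 0 -0.15 0; 0 0 0 0.15 0 0 0; 0 0 0 0.15 0 0 0; 0 0 0 0.15 0 0 0' | grep -E "t:|tcp|force:"; python3 -m jog '0 0 0 0.15 0.0 0 0; 0 0 0 0 0 0 0; 0 0 0 0 0 0 0; 0 0 0 0 0 0 0' | grep -E "t:|tcp|force:"
python3 - <<'E'
from h import *
import cv2
a=[manip.capture(n) for n in("top","side")]
cv2.imwrite("pics/v3.png",np.hstack([a[0][60:390,190:540],a[1][110:440,180:530]]))
E
```

```text
tcp_pos: [0.5722, 0.037, 0.082]
force: [-0.4, 0.5, 3.3]
grip_force: 2.0
tcp_pos: [0.571, 0.0361, 0.1408]
force: [0.6, -0.3, -0.1]
grip_force: 0.0
t: 11.8
tcp_pos: [0.408, 0.0272, 0.2288]
ee_rot: [0.0, -0.027, 1.0, 0.0]
force: [-0.6, -0.7, 0.6]
grip_force: 0.0
t: 12.2
tcp_pos: [0.3655, 0.0249, 0.2287]
ee_rot: [0.0, -0.027, 1.0, 0.0]
force: [-0.4, -1.1, 0.6]
grip_force: 0.0
```

View pics/v3.png

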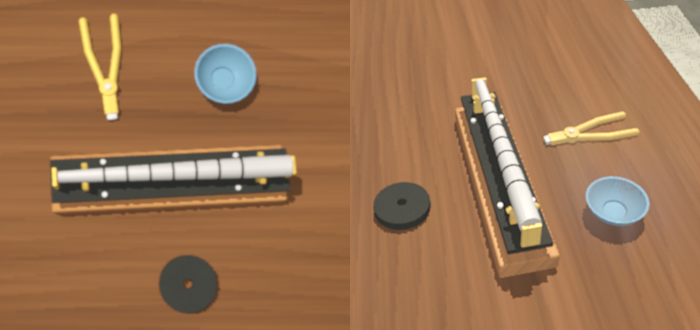

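The mandrel still lies in its rest with all seven marks visible, from top (294,233) to (432,227). The wheel, cutter and dish have not moved, and the hand is clear.

```bash
python3 -c "
from bench import manip
print(manip.finish_job())"
```

```text
the job is handed in; nothing more can be done
None
```

I stroked the mandrel from just before the first mark to just past the last at about 3–5 N, then took the hand clear and handed the job in at about 12 s. The mandrel was still in its rest and the wheel, cutter and dish looked unmoved.

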